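# Set the play of a clock arbor in a screw-cap stand

## Task

Take the brass-headed arbor out of the wooden rack and put it down through the hole in the knurled cap of the round stand until it rests on the bottom of the bore. Then screw the cap down (clockwise seen from above) until it bottoms out, and back it off a quarter turn to leave the arbor its play. Finish holding the cap there in the gripper, with the arbor still standing in the stand and everything else left where it was.

Things in the scene. Friction and masses are not known exactly. Their poses are not given: they have to be found in the camera images.
- arbor: Loose 45 g rod: steel shaft 10 mm in diameter with a slightly tapered foot, topped by a brass head 16 mm in diameter, 18 mm high; 72 mm long in all. Origin at the centre of its foot, z along the rod to the head. It starts upright in one of the rack's three holes (which one varies), foot 12 mm and top 84 mm above the bench.
- arbor_head (a point): Middle of the arbor's brass head, 63 mm above its foot and 9 mm below its top.
- rack: Fixed wooden block, 50 x 150 x 40 mm high, with three holes 12 mm wide and 28 mm deep in a row along its y axis, at y = -50, 0 and +50 mm. Origin under its centre. The three rods in it are alike but for the colour of the head.
- stand: Fixed stand: dark steel foot 90 mm across and 10 mm high, on it an upright steel sleeve 30 mm in diameter up to a shoulder 40 mm above the bench, where the cap's thread begins. Its blind bore is 12 mm wide, the mouth 54 mm above the bench (inside the cap). Origin under the centre of the foot, z up along the bore. A red mark on the foot lies towards its +x.
- stand_seat (a point): Centre of the floor of the stand's bore, 18 mm above the bench: the arbor's foot rests here when it is fully in, its top then being 90 mm above the bench, 28 mm over the bottomed-out cap.
- cap: Round knurled aluminium cap, 34 mm across, 22 mm high, with a 14 mm hole through it, captive on the stand's thread. Origin at the centre of its underside (40 mm above the bench when bottomed out), z up. Grip it across its diameter from above, the fingers astride the arbor's head. A red line on its top (+x) is over the stand's red mark when bottomed out. Needs 0.06 N m to turn and stays where left.
- cap_mouth (a point): Centre of the hole at the cap's top face, 62 mm above the bench when bottomed out.
- cap_turn (a joint): How far the cap is unscrewed, rad: 0 = bottomed out against a hard stop, growing anticlockwise seen from above (unscrewing), up to 6. The cap rises 4 mm per full turn. It starts between 1.3 and 2.6.
- punch_black: Rod like the arbor but with a black head, upright in the rack; to be left alone. Origin at its foot.
- punch_blue: Rod like the arbor but with a blue head, upright in the rack; to be left alone. Origin at its foot.
- oil_bottle: White bottle with a green cap, 38 mm in diameter, 75 mm high; bystander. Origin under its centre.
- glass_jar: Glass jar with a metal lid, 68 mm in diameter, 42 mm high; bystander. Origin under its centre.
- loupe: Black eye loupe, 38 mm in diameter, 32 mm high; bystander. Origin under its centre.
- screwdriver: Screwdriver with a yellow handle, 150 mm long, lying along its x axis; bystander.
- hammer: Small hammer with a red handle, 200 mm long, lying along its x axis; bystander.

How it is judged:
By the outcome, as a careful person would: the job done as asked, in the order asked, and still so for the second after the job is handed in, while the arm keeps its last pose, push and grip.
It also fails if it takes over 72 s, if anything falls off the work surface, if the arm or the gripper's body presses on something with over 40 N, if the wrist force passes 120 N, or if a joint passes its speed limit or range.

## Robot

A 6-joint arm with a two-finger parallel gripper is mounted at the origin on the work surface. World frame = base frame: x ahead of the robot, y to its left, z up, the work surface at z = 0. Lengths are in m, angles in rad, forces in N, time in s.
With the tool pointing down it reaches from about 0.425 to 0.95 m from the base axis. Payload 3.5 kg.
Tool frame: the origin (TCP) lies midway between the tips of the shut fingers; the grasp point (between the pads) lies 19 mm behind it; z points along the fingers, y is the line along which they close (so a half turn about z gives the same grasp; the last joint's range is limited). The gripper opens to 85 mm and grips with 20 to 120 N. Pads are 22 mm wide; open, the fingers measure 114 mm over their backs; the gripper's body (76 mm by 85 mm) begins 54 mm behind the grasp point. The pads swing forward as they close: fully open they stand 13 mm farther back than shut.
Start: joints at [0.955, 0.286, 1.577, -0, 1.279, -0.15], TCP at [0.303, 0.603, 0.231] pointing down, gripper open.
Joint ranges: [-2.77, 2.77], [-0.9, 2.22], [0.21, 2.48], [-1.53, 4.67], [0.24, 2.81], [-2.84, 2.84]. Speed limits (rad/s): [2.79, 2.79, 3.14, 3.14, 3.14, 3.14].

## Interface

Orientations are given as a unit quaternion [x, y, z, w].
In Python, from plant import ctrl, cams, order gives the robot as it stands.
- The arm moves only by the tool move_arm, never from a script. Its argument "plan" is one flat list of numbers, 7 for each row, row after row: the shift along the world's x, y, z in mm, then the turn, a rotation vector about the world's x, y, z in degrees, then the finger opening in mm, from 0 to 85.4. A call has 1 to 12 rows; each row shifts and turns the commanded pose from where the row before left it; what a row does not reach is not made up. A row lasts 1/10 s, in which the tool goes at most 50 mm and 8.59 degrees, less where a joint would pass 70% of its speed; a pose out of reach is approached as far as the arm can. A call is refused whole if a number of a shift passes 50 or a number of a turn 8.59, either way. A call with a gripper value outside its range is refused whole. The fingers move at their own pace and stop on an object; "newtons" is the grip in N (left out, the last holds). Time passes only in rows, so rows that do not move let the fingers close. It gives the time, the measured TCP pose, the force, the opening and the grip force at its end, in the units of the state.
- ctrl.get_state(): the state, without advancing time (a new reading comes with each control period).
- cams.read_camera(name): name is "scene" or "top"; returns a dict with "color" (384x512x3 uint8, red, green, blue), "fov_y" (degrees; the focal length in pixels is half the picture's height over the tangent of half this angle, whatever the lens; pixels are square), "cx", "cy" (the principal point, pixels), "k1" (the pictures are not rectified: a ray, as slopes to the right and down, at radius r is drawn at 1 + k1 r^2 times it, then the intrinsics apply), "origin" and "orientation" of the camera in the world. Camera axes: x right, y up, looking along -z (the intrinsics and any distortion apply to the point x, -y, -z); pixel columns grow to the right and rows downward; lengths in m; the calibration is good to about 2 mm. A picture is of the moment at which its call begins. There is no depth.
- order.sign_off(): hands the job in; it is judged then, once.
The state is a dict: "time": time; "qpos": joint angles; "dq": joint speeds; "joint_efforts": joint torques, N m; "eef_pos": TCP position; "tcp_rot": TCP orientation; "contact_force": force on the tool from outside, world axes, zero at the start; "wrist_torque": the same for the moment, N m; "opening": opening from 0.0 (shut) to 1.0 (fully open); "finger_force": force on a finger pad.
Only numpy, scipy, OpenCV 4.12 (cv2) and the standard library are available. Lean on these libraries where they do the work, as an engineer would, in place of code of your own. Each camera call takes 0.05 s, during which the arm holds its last target. There are 200 camera calls.

## Working session

There is one attempt and no reset: what is moved stays moved. The work goes in short steps, Python scripts to look and compute and a tool call to move; the robot and the scene stay as the last step left them, time stands still between calls to the robot, and variables do not carry over. Pictures are saved under pics/ and viewed, at most 10 in all, crops included, and the job is handed in when it is done.

Besides the shell and the picture viewer there is one more tool, called after "Call:" as name(argument=value, ...) on one line, values as JSON. move_arm: Moves the arm, as the interface text tells. Its arguments: {"type":"object","properties":{"plan":{"type":"array","items":{"type":"number"}},"newtons":{"type":"number"}},"required":["plan"]}

```bash
ls; mkdir -p pics; cat > h.py <<'E'
import numpy as np, cv2
from scipy.spatial.transform import Rotation as R
from plant import ctrl, cams, order
def get(n):
    c=cams.read_camera(n); return c
def K(c):
    f=c["color"].shape[0]/2/np.tan(np.radians(c["fov_y"])/2)
    return np.array([[f,0,c["cx"]],[0,f,c["cy"]],[0,0,1.]]), np.array([c["k1"],0,0,0,0.])
def ray(c,u,v):
    k,d=K(c); p=cv2.undistortPoints(np.array([[[u,v]]],float),k,d)[0,0]
    return np.array(c["origin"]), R.from_quat(c["orientation"]).apply([p[0],-p[1],-1])
def atz(c,u,v,z):
    o,r=ray(c,u,v); return o+r*(z-o[2])/r[2]
def proj(c,P):
    k,d=K(c); q=R.from_quat(c["orientation"]).inv().apply(np.atleast_2d(P)-np.array(c["origin"]))*[1,-1,-1]
    return cv2.projectPoints(q,np.zeros(3),np.zeros(3),k,d)[0][:,0]
def save(c,fn,box=None,s=1):
    im=c["color"][:,:,::-1]
    if box: im=im[box[1]:box[3],box[0]:box[2]]
    cv2.imwrite("pics/"+fn,cv2.resize(im,None,fx=s,fy=s,interpolation=cv2.INTER_CUBIC))
E
python3 - <<'E'
from h import *
for n in("scene","top"):
    c=get(n); save(c,n+"0.png",None,1.5); print({k:v for k,v in c.items() if k!="color"})
print(ctrl.get_state())
E
```

```text
pics
{'fov_y': 42.38529907524333, 'cx': 260.63401893574417, 'cy': 187.73194995805372, 'k1': 0.04462690940095431, 'origin': array([ 1.09994094, -0.55486363,  1.09337181]), 'orientation': array([0.30384654, 0.12609861, 0.36724126, 0.87000591])}
{'fov_y': 50.9417674077107, 'cx': 259.9864712683524, 'cy': 189.77736994095878, 'k1': -0.015356881795621802, 'origin': array([ 0.38726078, -0.01771671,  1.11648027]), 'orientation': array([-0.05595421,  0.04770712,  0.70677424, -0.70360737])}
{'time': 0.1, 'qpos': array([ 9.55013724e-01,  2.87090771e-01,  1.57803061e+00, -1.80369783e-05,
        1.27859128e+00, -1.49968642e-01]), 'dq': array([-0.0012693 , -0.00117929, -0.00224047,  0.00033797,  0.00223653,
       -0.00091862]), 'joint_efforts': array([ 4.08306405e-04, -4.07297373e+01, -2.93697560e+01, -1.85473605e-04,
        3.39606930e-03,  2.01615313e-05]), 'eef_pos': array([0.30278929, 0.60261535, 0.23007636]), 'tcp_rot': array([ 2.30804319e-01,  9.72999611e-01, -9.86476418e-04, -3.87996949e-04]), 'contact_force': array([-0.07366806, -0.72199109,  0.19583783]), 'wrist_torque': array([-0.04247937,  0.00376935, -0.02274882]), 'finger_force': 0.0, 'opening': 1.0006742294571058}
```

View pics/scene0.png

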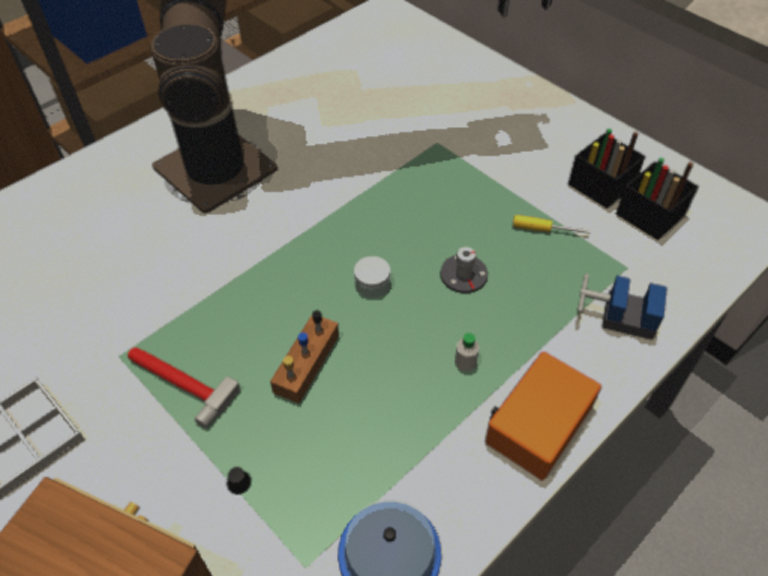

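View pics/top0.png

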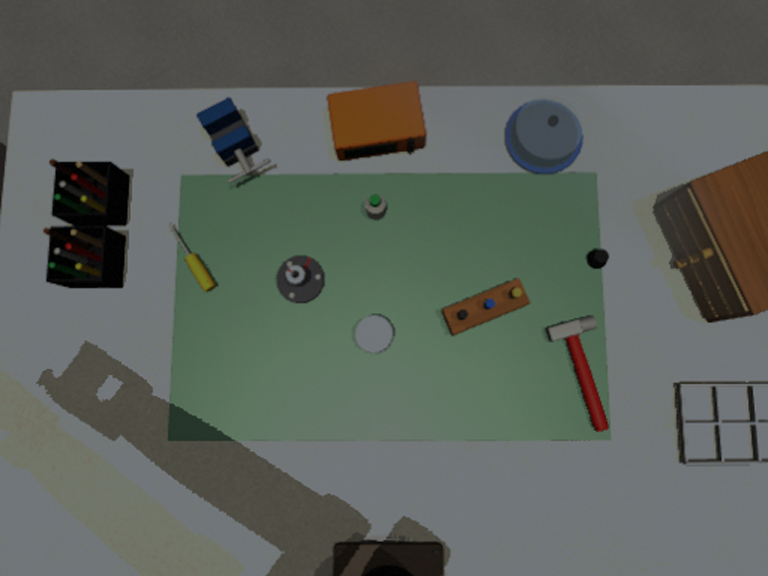

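The brass head is the rod farthest to the right in the top view, at about (517,293), and in the scene view at (288,363). The stand is at (300,278) in the top view and (465,265) in the scene view. Both positions are in the 1.5x pictures. I'll enlarge the key regions next.

```bash
python3 - <<'E'
from h import *
t=get("top");s=get("scene")
def cr(c,x,y,w=50,h=36): return cv2.resize(c["color"][y:y+h,x:x+w,::-1],None,fx=8,fy=8,interpolation=cv2.INTER_CUBIC)
im=np.vstack([np.hstack([cr(t,315,180),cr(t,178,167)]),np.hstack([cr(s,176,222),cr(s,288,160)])])
cv2.imwrite("pics/crop1.png",im)
E
```

```text
(no output)
```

View pics/crop1.png

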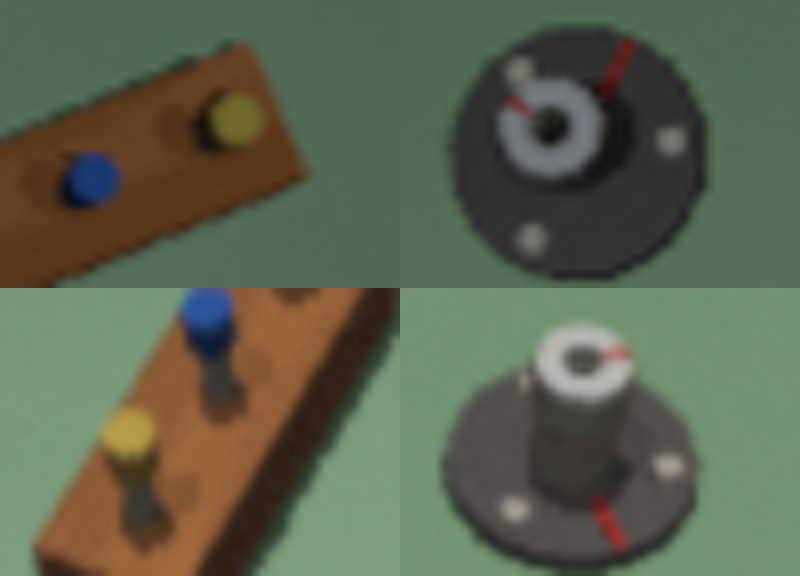

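```bash
python3 - <<'E'
from h import *
t=get("top");s=get("scene")
g=lambda c,X,Y,x,y,z:atz(c,x+(X+.5)/8-.5,y+(Y+.5)/8-.5,z)
def tri(a,b):
    (o1,r1),(o2,r2)=a,b
    A=np.c_[r1,-r2]; k=np.linalg.lstsq(A,o2-o1,rcond=None)[0]
    p,q=o1+k[0]*r1,o2+k[1]*r2; return (p+q)/2,np.linalg.norm(p-q)
rt=lambda X,Y,x,y:ray(t,x+(X+.5)/8-.5,y+(Y+.5)/8-.5)
rs=lambda X,Y,x,y:ray(s,x+(X+.5)/8-.5,y+(Y+.5)/8-.5)
np.set_printoptions(precision=4,suppress=True)
for n,a,b,z in(("brass",(238,120,315,180),(129,146,176,222),.084),("blue",(93,180,315,180),(207,20,176,222),.084),("cap",(150,127,178,167),(184,74,288,160),.063),("foot",(178,152,178,167),(170,177,288,160),.01)):
    print(n,g(t,*a,z),g(s,*b,z),*tri(rt(*a),rs(*b)))
C=g(t,150,127,178,167,.063);L=g(t,110,101,178,167,.063);F=g(t,178,152,178,167,.01);M=g(t,229,45,178,167,.01)
an=lambda d:np.degrees(np.arctan2(d[1],d[0]))
print("top line",an(L-C),"mark",an(M-F),an(M-g(t,203,95,178,167,.01)))
C=g(s,184,74,288,160,.063);L=g(s,228,65,288,160,.063);F=g(s,170,177,288,160,.01);M=g(s,222,258,288,160,.01)
print("sc line",an(L-C),"mark",an(M-F))
print("rack edge",an(g(t,308,176,315,180,.04)-g(t,245,42,315,180,.04)), "row",an(g(t,238,120,315,180,.084)-g(t,93,180,315,180,.084)))
print(R.from_quat(ctrl.get_state()["tcp_rot"]).as_matrix())
E
```

```text
brass [ 0.5262 -0.2235  0.084 ] [ 0.5287 -0.223   0.084 ] [ 0.5271 -0.2231  0.0821] 0.0018997754936858498
blue [ 0.507  -0.1762  0.084 ] [ 0.5101 -0.1769  0.084 ] [ 0.5078 -0.1762  0.0807] 0.0012770917651259042
cap [0.5636 0.1633 0.063 ] [0.5658 0.1629 0.063 ] [0.5643 0.1642 0.0605] 0.0009665986055402557
foot [0.5636 0.1625 0.01  ] [0.567  0.1608 0.01  ] [0.5646 0.1635 0.0053] 0.0006846956214980186
top line 56.80141549628104 mark -24.45247876710994 -26.45671734602794
sc line 60.67655955526916 mark -20.648171046276868
rack edge -156.81198368017934 row -67.85726161724463
[[-0.8935  0.4491 -0.0005]
 [ 0.4491  0.8935 -0.0007]
 [ 0.0001 -0.0008 -1.    ]]
```

Call:
move_arm(plan=[10,-37,-3,0,0,-2,85,10,-37,-3,0,0,-2,85,10,-37,-3,0,0,-2,85,10,-37,-3,0,0,-2,85,10,-37,-3,0,0,-2,85,10,-37,-3,0,0,-2,85,10,-37,-3,0,0,-2,85,10,-37,-3,0,0,-2,85,10,-37,-3,0,0,-2,85,10,-37,-3,0,0,-2,85,10,-37,-3,0,0,-2,85,10,-37,-3,0,0,-2,85])

```text
time: 1.5
eef_pos: [0.4233, 0.1576, 0.1955]
tcp_rot: [0.429, 0.903, 0.0, 0.0]
contact_force: [0.9, -0.1, 0.2]
opening: 0.996
finger_force: 0.0
```

Call:
move_arm(plan=[10,-38,-3,0,0,-2,85,10,-38,-3,0,0,-2,85,10,-38,-3,0,0,-2,85,10,-38,-3,0,0,-2,85,10,-38,-3,0,0,-2,85,10,-38,-3,0,0,-2,85,10,-38,-3,0,0,-2,85,10,-38,-3,0,0,-2,85,10,-38,-3,0,0,-1,85,10,-38,-3,0,0,0,85,0,0,0,0,0,0,85,0,0,0,0,0,0,85])

```text
time: 2.7
eef_pos: [0.5229, -0.2214, 0.165]
tcp_rot: [0.558, 0.83, 0.0, -0.001]
contact_force: [-0.0, 0.6, -0.1]
opening: 0.996
finger_force: 0.0
```

Call:
move_arm(plan=[2,-1,-25,0,0,0,85,2,-1,-25,0,0,0,85,0,0,0,0,0,0,85])

```text
time: 3.0
eef_pos: [0.5246, -0.22, 0.1116]
tcp_rot: [0.556, 0.831, 0.0, -0.004]
contact_force: [-0.6, 0.4, -0.5]
opening: 0.996
finger_force: 0.0
```

```bash
python3 - <<'E'
from h import *
s=get("scene");t=get("top"); st=ctrl.get_state(); print(st["eef_pos"])
print(proj(s,st["eef_pos"]),proj(t,st["eef_pos"]),proj(s,[.527,-.223,.084]))
a=cv2.resize(s["color"][190:290,140:240,::-1],None,fx=4,fy=4,interpolation=cv2.INTER_CUBIC)
b=cv2.resize(t["color"][145:245,295:395,::-1],None,fx=4,fy=4,interpolation=cv2.INTER_CUBIC)
cv2.imwrite("pics/g1.png",np.hstack([a,b]))
E
```

```text
[ 0.52685457 -0.22160847  0.11538989]
[[190.22867506 231.77612389]] [[346.00291913 192.63651397]] [[191.21570264 239.37765217]]
```

View pics/g1.png

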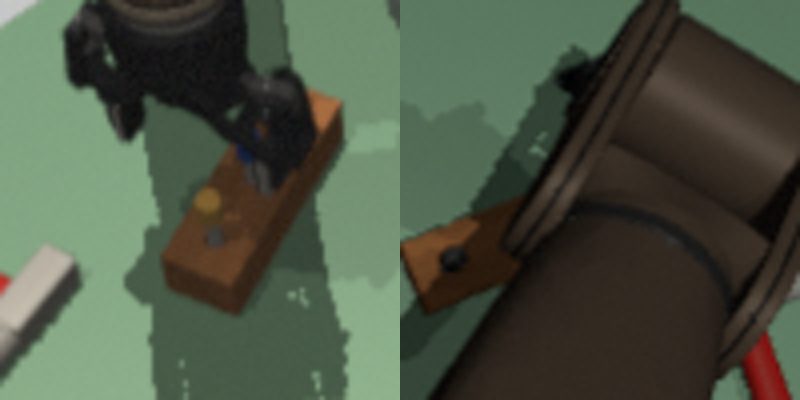

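In the scene crop, the brass head at (207,202) lies below the middle of the fingertips, which are at (125,135) and (265,185). The top view is blocked by the arm. The gripper is aligned, so I'll go down to TCP z of about 60 mm and close.

Call:
move_arm(plan=[0,-1,-15,0,0,0,85,0,0,-15,0,0,0,85,0,0,-15,0,0,0,85,0,0,-10,0,0,0,85,0,0,0,0,0,0,85,0,0,0,0,0,0,85])

```text
time: 3.7
eef_pos: [0.527, -0.2239, 0.0598]
tcp_rot: [0.557, 0.831, -0.0, -0.0]
contact_force: [-0.1, -0.2, 0.4]
opening: 0.992
finger_force: 0.0
```

Call:
move_arm(plan=[0,0,0,0,0,0,30,0,0,0,0,0,0,30,0,0,0,0,0,0,30,0,0,0,0,0,0,30,0,0,0,0,0,0,22,0,0,0,0,0,0,14,0,0,0,0,0,0,10,0,0,0,0,0,0,8,0,0,0,0,0,0,8,0,0,0,0,0,0,8], newtons=30)

```text
time: 4.7
eef_pos: [0.5273, -0.224, 0.0606]
tcp_rot: [0.557, 0.831, -0.0, 0.0]
contact_force: [0.7, -0.6, 2.0]
opening: 0.173
finger_force: 29.2
```

Call:
move_arm(plan=[0,0,5,0,0,0,8,0,0,10,0,0,0,8,0,0,15,0,0,0,8,0,0,25,0,0,0,8,0,0,25,0,0,0,8,0,0,0,0,0,0,8])

```text
time: 5.3
eef_pos: [0.5299, -0.2256, 0.1462]
tcp_rot: [0.557, 0.831, 0.0, 0.005]
contact_force: [0.8, -1.3, 0.1]
opening: 0.171
finger_force: 29.2
```

Call:
move_arm(plan=[1,17,0,0,0,0,8,4,36,0,0,0,0,8,4,36,0,0,0,0,8,4,36,0,0,0,0,8,4,36,0,0,0,0,8,4,36,0,0,0,0,8,4,36,0,0,0,0,8,3,36,0,0,0,0,8,3,36,0,0,0,0,8,3,36,0,0,0,0,8,3,36,0,0,0,0,8,0,10,0,0,0,0,8])

```text
time: 6.5
eef_pos: [0.5623, 0.1668, 0.1387]
tcp_rot: [0.555, 0.832, -0.001, -0.001]
contact_force: [-0.2, 0.4, -0.2]
opening: 0.173
finger_force: 29.3
```

Call:
move_arm(plan=[0,0,0,0,0,0,8,0,0,0,0,0,0,8])

```text
time: 6.7
eef_pos: [0.5632, 0.1628, 0.1394]
tcp_rot: [0.557, 0.831, -0.001, -0.001]
contact_force: [0.2, 0.2, -0.4]
opening: 0.175
finger_force: 29.3
```

```bash
python3 - <<'E'
from h import *
s=get("scene");t=get("top"); st=ctrl.get_state(); print(st["eef_pos"])
e=st["eef_pos"]; d=np.array([0,0,1.])
print("foot/top expected",proj(s,[e-d*.0487,e+d*.0233]),"capmouth",proj(s,[.5645,.163,.063]))
a=cv2.resize(s["color"][135:210,260:360,::-1],None,fx=8,fy=8,interpolation=cv2.INTER_CUBIC)
cv2.imwrite("pics/g2.png",a)
E
```

```text
[0.56378544 0.16198469 0.13985995]
foot/top expected [[310.63873215 161.76984954]
 [312.96422911 143.27887837]] capmouth [[310.22689656 168.52657036]]
```

View pics/g2.png

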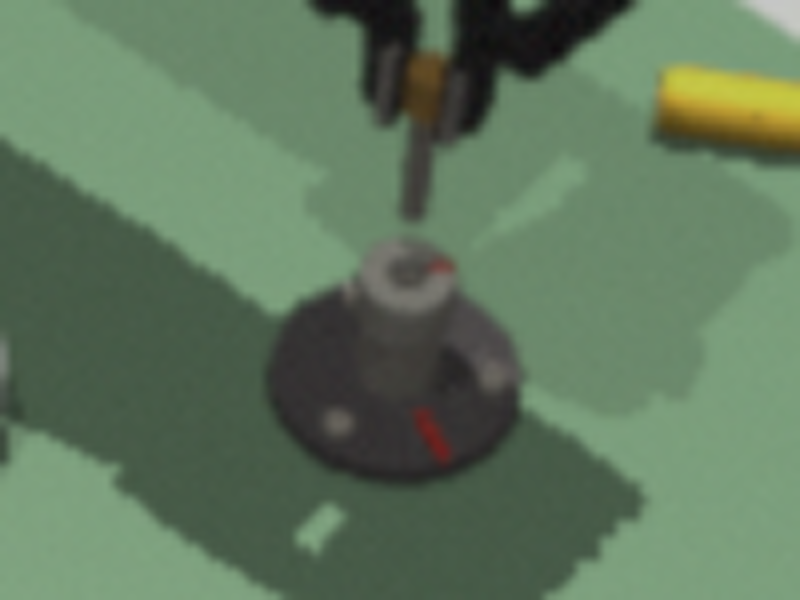

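The arbor foot is at about (413,217) and the cap hole at (407,271) in the crop. They are nearly in line, but one image pixel is about 2.8 mm, so I'll fit both silhouettes to sub-pixel accuracy.

```bash
cat > fit.py <<'E'
from h import *
from scipy.optimize import minimize
def cov(c):  # non-green fraction
    im=c["color"].astype(float); d=im[:,:,1]-im[:,:,0]
    return d
def cyl(c,x,y,parts,box,tilt=(0,0)):
    x0,y0,x1,y1=box; S=16; m=np.zeros(((y1-y0)*S,(x1-x0)*S),np.uint8)
    a=np.linspace(0,2*np.pi,40)
    for z0,z1,r0,r1 in parts:
        P=np.vstack([np.c_[x+tilt[0]*z+r*np.cos(a),y+tilt[1]*z+r*np.sin(a),0*a+z] for z,r in((z0,r0),(z1,r1))])
        q=((proj(c,P)-[x0,y0]+.5)*S).astype(np.float32)
        cv2.fillPoly(m,[np.round(cv2.convexHull(q)[:,0]*16).astype(np.int32)],255,shift=4)
    return cv2.resize(m,(x1-x0,y1-y0),interpolation=cv2.INTER_AREA)/255.
def fit(ims,c,x,y,parts,box):
    x0,y0,x1,y1=box
    d=np.mean([cov(i)[y0:y1,x0:x1] for i in ims],0)
    def f(p):
        m=cv2.GaussianBlur(cyl(c,p[0],p[1],parts,box),(0,0),.5)
        A=np.c_[m.ravel(),1-m.ravel()]; k=np.linalg.lstsq(A,d.ravel(),rcond=None)[0]
        return np.sum((A@k-d.ravel())**2)
    best=min(((f((x+i*.001,y+j*.001)),x+i*.001,y+j*.001) for i in range(-6,7,2) for j in range(-6,7,2)))
    r=minimize(f,best[1:],method="Nelder-Mead",options=dict(initial_simplex=[best[1:],(best[1]+.001,best[2]),(best[1],best[2]+.001)]))
    return r.x,r.fun,best[0]
E
python3 - <<'E'
from fit import *
ims=[get("scene") for _ in range(5)]; c=ims[0]; e=ctrl.get_state()["eef_pos"]; print(e)
zf=e[2]-.0487
print("arbor",fit(ims,c,e[0],e[1],[(zf,zf+.003,.004,.005),(zf+.003,zf+.054,.005,.005)],(304,154,318,164)))
print("cap",fit(ims,c,.5645,.163,[(.041,.063,.017,.017)],(302,164,320,170)))
print("cap w/o rim",fit(ims,c,.5645,.163,[(.041,.063,.017,.017)],(302,163,320,171)))
E
```

```text
[0.56427379 0.16228028 0.14040452]
arbor (array([0.56405309, 0.16354102]), np.float64(317.01948241598484), np.float64(696.9935150084716))
cap (array([0.56661719, 0.16252344]), np.float64(3504.9236655272903), np.float64(3592.835157403376))
cap w/o rim (array([0.56622108, 0.1624262 ]), np.float64(4845.6597296388345), np.float64(5114.942970620923))
```

Call:
move_arm(plan=[2,-1,0,0,0,0,8,0,0,-10,0,0,0,8,0,0,-10,0,0,0,8,0,0,-5,0,0,0,8,0,0,-5,0,0,0,8,0,0,-3,0,0,0,8,0,0,0,0,0,0,8,0,0,0,0,0,0,8])

```text
time: 7.85
eef_pos: [0.5663, 0.1622, 0.1075]
tcp_rot: [0.557, 0.831, 0.0, 0.0]
contact_force: [-1.2, -0.1, -0.5]
opening: 0.17
finger_force: 29.3
```

Call:
move_arm(plan=[0,0,-2,0,0,0,8,0,0,-2,0,0,0,8,0,0,-2,0,0,0,8,0,0,0,0,0,0,8,0,0,0,0,0,0,8])

```text
time: 8.35
eef_pos: [0.5661, 0.162, 0.1012]
tcp_rot: [0.557, 0.831, -0.0, -0.0]
contact_force: [0.4, 0.2, -1.4]
opening: 0.173
finger_force: 29.3
```

Call:
move_arm(plan=[0,0,-2,0,0,0,8,0,0,-2,0,0,0,8,0,0,-2,0,0,0,8,0,0,0,0,0,0,8,0,0,0,0,0,0,8])

```text
time: 8.85
eef_pos: [0.5658, 0.1622, 0.0949]
tcp_rot: [0.557, 0.831, -0.0, -0.0]
contact_force: [-1.2, 0.0, 0.2]
opening: 0.172
finger_force: 29.6
```

Call:
move_arm(plan=[0,0,-3,0,0,0,8,0,0,-3,0,0,0,8,0,0,0,0,0,0,8])

```text
time: 9.15
eef_pos: [0.5656, 0.162, 0.0882]
tcp_rot: [0.557, 0.831, -0.0, -0.001]
contact_force: [0.1, 0.4, -1.3]
opening: 0.176
finger_force: 29.6
```

Call:
move_arm(plan=[0,0,-4,0,0,0,8,0,0,-4,0,0,0,8,0,0,-4,0,0,0,8,0,0,-4,0,0,0,8,0,0,-2,0,0,0,8,0,0,0,0,0,0,8,0,0,0,0,0,0,8])

```text
time: 9.85
eef_pos: [0.5657, 0.162, 0.0707]
tcp_rot: [0.557, 0.831, -0.0, -0.0]
contact_force: [-1.7, 0.3, -2.1]
opening: 0.17
finger_force: 29.5
```

Call:
move_arm(plan=[0,0,-1,0,0,0,8,0,0,-1,0,0,0,8,0,0,-1,0,0,0,8,0,0,0,0,0,0,8,0,0,0,0,0,0,8])

```text
time: 10.35
eef_pos: [0.5661, 0.1622, 0.0685]
tcp_rot: [0.557, 0.831, 0.0, -0.0]
contact_force: [-3.3, 1.1, 1.6]
opening: 0.17
finger_force: 29.8
```

Call:
move_arm(plan=[0,0,-1,0,0,0,8,0,0,-0.5,0,0,0,8,0,0,0,0,0,0,8,0,0,0,0,0,0,8])

```text
time: 10.75
eef_pos: [0.5661, 0.1622, 0.0668]
tcp_rot: [0.557, 0.831, 0.0, -0.0]
contact_force: [-4.2, 2.2, 1.8]
opening: 0.17
finger_force: 29.8
```

Call:
move_arm(plan=[0,0,0,0,0,0,20,0,0,0,0,0,0,30,0,0,0,0,0,0,60,0,0,0,0,0,0,85,0,0,0,0,0,0,85,0,0,0,0,0,0,85,0,0,0,0,0,0,85,0,0,0,0,0,0,85])

```text
time: 11.55
eef_pos: [0.5661, 0.1621, 0.0668]
tcp_rot: [0.557, 0.831, 0.0, 0.0]
contact_force: [-0.6, 0.4, -0.0]
opening: 0.992
finger_force: 0.0
```

```bash
python3 - <<'E'
from h import *
s=get("scene"); st=ctrl.get_state(); print(st["eef_pos"],st["opening"],st["contact_force"])
print("top at .090",(proj(s,[[.566,.1622,.09],[.566,.1622,.072]])-[260,135]+.5)*8)
cv2.imwrite("pics/g3.png",cv2.resize(s["color"][135:210,260:360,::-1],None,fx=8,fy=8,interpolation=cv2.INTER_CUBIC))
E
```

```text
[0.56613949 0.16208034 0.06681239] 1.0006337519382829 [-0.2011878  -0.42333239 -0.9852533 ]
top at .090 [[414.14162957 223.64933826]
 [409.69013742 258.6249274 ]]
```

View pics/g3.png

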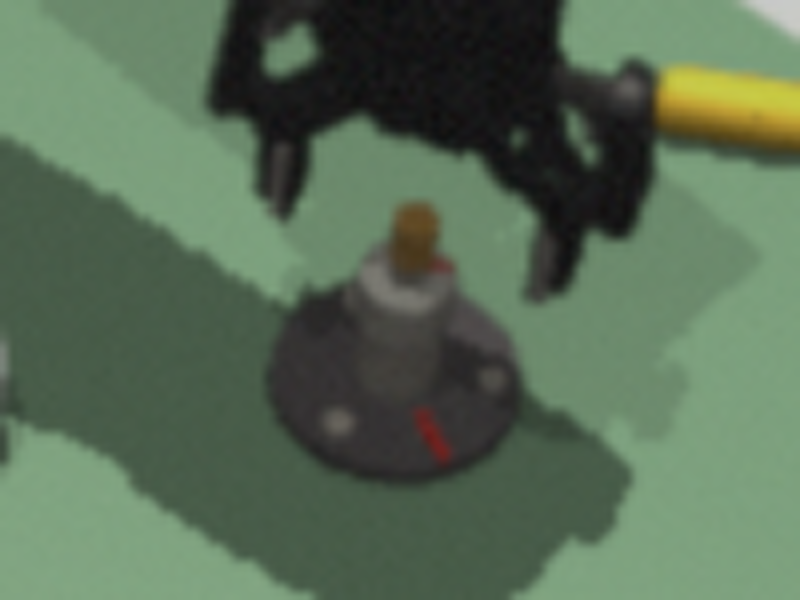

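```bash
python3 - <<'E'
import fit
from fit import *
fit.cov=lambda c:c["color"][:,:,0].astype(float)-c["color"][:,:,2]
ims=[get("scene") for _ in range(5)];c=ims[0]
im=np.mean([fit.cov(i) for i in ims],0)[156:172,305:320]; print(im.astype(int))
box=(305,156,320,172)
for z in np.arange(.084,.1,.002):
    r=fit.fit(ims,c,.566,.1622,[(z-.018,z,.008,.008)],box); print(round(z,4),r[0],r[1])
E
```

```text
[[ 0  0  0 -1 -1 -1 -1 -1 -1 -1 -1  0  0  0 -1]
 [-1  0 -1  0  0 -1 -1 -1 -1 -1  0 -1 -1  0 -1]
 [-1 -1 -1  0  0 -1 -1 -1 -1  0 -1  0  0 -1 -1]
 [ 0 -1  0  0  0  0  1  2  1  0  0 -1 -1  0  0]
 [ 0  0  0  0  5 17 26 28 22  5  0  0  0 -1  0]
 [ 0  0  0  1 21 39 49 51 45 22  4  0  0 -1 -1]
 [ 0  0  0  2 30 52 57 58 55 40  8  1  0  0  0]
 [ 0  0  0  4 29 52 57 57 58 40  7  1  0  0  0]
 [ 0  0  0  5 26 45 50 53 49 31  4  0 -1  0  0]
 [ 0  1  3  9 30 41 44 46 43 24  4  0  0  0  0]
 [ 1  3  6 14 33 42 42 43 42 26  7  2  0  0  0]
 [ 3  5  6 10 28 41 42 43 42 39 28 15  2  0  0]
 [ 6  7  8  7 17 30 34 34 37 38 35 25  4  0  0]
 [ 7  8  9  8  8 12 14 12 13 15 14 11  2  0 -1]
 [ 7  8  8  8  7  7  6  6  6  6  7  6  1  0 -1]
 [ 5  7  8  8  8  8  7  7  6  6  6  5  2  0 -1]]Traceback (most recent call last):
  File "<stdin>", line 8, in <module>
AttributeError: 'function' object has no attribute 'fit'
```

The brass head spans rows 160–168, and its top edge is within about 1 mm of the fully seated height, so the arbor is down. Next I'll turn the open gripper to the starting yaw and go down over the cap.

Call:
move_arm(plan=[0,0,0,0,0,7,85,0,0,0,0,0,7,85,0,0,0,0,0,7,85,0,0,0,0,0,7,85,0,0,0,0,0,7,85,0,0,0,0,0,7,85,0,0,0,0,0,0,85])

```text
time: 12.55
eef_pos: [0.5661, 0.1621, 0.0668]
tcp_rot: [0.222, 0.975, -0.0, 0.0]
contact_force: [0.6, -0.4, 0.9]
opening: 0.996
finger_force: 0.0
```

Call:
move_arm(plan=[0,0,-8,0,0,0,85,0,0,-8,0,0,0,85,0,0,-8,0,0,0,85,0,0,-8,0,0,0,85,0,0,0,0,0,0,85,0,0,0,0,0,0,85])

```text
time: 13.15
eef_pos: [0.5659, 0.162, 0.0343]
tcp_rot: [0.222, 0.975, -0.0, -0.0]
contact_force: [0.0, 0.7, -0.1]
opening: 0.997
finger_force: 0.0
```

Call:
move_arm(plan=[0,0,0,0,0,0,45,0,0,0,0,0,0,45,0,0,0,0,0,0,45,0,0,0,0,0,0,40,0,0,0,0,0,0,36,0,0,0,0,0,0,32,0,0,0,0,0,0,28,0,0,0,0,0,0,26,0,0,0,0,0,0,26,0,0,0,0,0,0,26], newtons=30)

```text
time: 14.15
eef_pos: [0.5664, 0.1624, 0.0352]
tcp_rot: [0.222, 0.975, 0.0, 0.0]
contact_force: [-1.1, 1.6, 3.9]
opening: 0.385
finger_force: 29.9
```

```bash
python3 - <<'E'
from h import *
st=ctrl.get_state(); print({k:np.round(st[k],4) for k in("qpos","eef_pos","tcp_rot","contact_force","wrist_torque","opening","finger_force")})
E
```

```text
{'qpos': array([ 1.0690e-01,  3.3660e-01,  1.9094e+00,  6.0000e-04,  8.9490e-01,
       -1.0157e+00]), 'eef_pos': array([0.5664, 0.1624, 0.0352]), 'tcp_rot': array([2.224e-01, 9.750e-01, 3.000e-04, 2.000e-04]), 'contact_force': array([-1.1307,  1.5681,  3.8958]), 'wrist_torque': array([ 0.3864,  0.0435, -0.0706]), 'opening': np.float64(0.3848), 'finger_force': np.float64(29.895)}
```

Call:
move_arm(plan=[0,0,0,0,0,-3,26,0,0,-0.1,0,0,-6,26,0,0,-0.1,0,0,-6,26,0,0,0,0,0,-6,26,0,0,-0.1,0,0,-6,26,0,0,-0.1,0,0,-6,26,0,0,0,0,0,-6,26,0,0,-0.1,0,0,-6,26,0,0,-0.1,0,0,-6,26,0,0,-0.1,0,0,-6,26,0,0,0,0,0,-6,26,0,0,0,0,0,0,26])

```text
time: 15.35
eef_pos: [0.5644, 0.1611, 0.0344]
tcp_rot: [0.699, 0.715, -0.003, -0.001]
contact_force: [-6.6, -3.2, 8.9]
opening: 0.38
finger_force: 30.6
```

```bash
cat > st.py <<'E'
from h import *
st=ctrl.get_state(); m=R.from_quat(st["tcp_rot"]).as_matrix()
print({k:np.round(st[k],4) for k in("time","eef_pos","contact_force","wrist_torque","opening","finger_force")},"psi",np.degrees(np.arctan2(m[1,1],m[0,1])), st["joint_efforts"][5])
E
python3 st.py
```

```text
{'time': np.float64(15.35), 'eef_pos': array([0.5644, 0.1611, 0.0344]), 'contact_force': array([-6.6107, -3.1868,  8.9322]), 'wrist_torque': array([-0.2957,  0.9415, -0.056 ]), 'opening': np.float64(0.3804), 'finger_force': np.float64(30.6301)} psi 1.2710075712856983 0.18748411908745766
```

Call:
move_arm(plan=[0,0,-0.1,0,0,-5,26,0,0,0,0,0,-5,26,0,0,-0.1,0,0,-3,26,0,0,0,0,0,0,26,0,0,0,0,0,0,26])

```text
time: 15.85
eef_pos: [0.5638, 0.1612, 0.0342]
tcp_rot: [0.775, 0.632, -0.004, -0.001]
contact_force: [-7.5, -2.7, 9.3]
opening: 0.383
finger_force: 30.8
```

```bash
python3 st.py
```

```text
{'time': np.float64(15.85), 'eef_pos': array([0.5638, 0.1612, 0.0342]), 'contact_force': array([-7.4797, -2.7056,  9.2952]), 'wrist_torque': array([-0.2714,  1.2021, -0.0266]), 'opening': np.float64(0.3826), 'finger_force': np.float64(30.765)} psi -11.632154051270357 -0.04501163377426565
```

Call:
move_arm(plan=[0,0,0,0,0,-2,26,0,0,0,0,0,0,26,0,0,0,0,0,0,26])

```text
time: 16.15
eef_pos: [0.5638, 0.1612, 0.0342]
tcp_rot: [0.786, 0.618, -0.004, -0.001]
contact_force: [-8.4, -1.2, 10.3]
opening: 0.383
finger_force: 30.6
```

```bash
python3 st.py
```

```text
{'time': np.float64(16.15), 'eef_pos': array([0.5638, 0.1612, 0.0342]), 'contact_force': array([-8.3738, -1.1919, 10.3453]), 'wrist_torque': array([-0.2527,  1.1708,  0.    ]), 'opening': np.float64(0.383), 'finger_force': np.float64(30.5661)} psi -13.620425682714911 -0.007303181482711807
```

Call:
move_arm(plan=[0,0,0,0,0,-2,26,0,0,0,0,0,0,26,0,0,0,0,0,0,26])

```text
time: 16.45
eef_pos: [0.5637, 0.1612, 0.0342]
tcp_rot: [0.797, 0.604, -0.004, -0.001]
contact_force: [-8.2, -1.6, 10.6]
opening: 0.38
finger_force: 30.6
```

```bash
python3 st.py
```

```text
{'time': np.float64(16.45), 'eef_pos': array([0.5637, 0.1612, 0.0342]), 'contact_force': array([-8.1942, -1.609 , 10.592 ]), 'wrist_torque': array([-0.2363,  1.2385,  0.0028]), 'opening': np.float64(0.38), 'finger_force': np.float64(30.5709)} psi -15.621226221556112 -0.006732233305228874
```

Call:
move_arm(plan=[-2,0,0.3,0,0,0,26,0,0,0,0,0,-2,26,0,0,0,0,0,0,26,0,0,0,0,0,0,26])

```text
time: 16.85
eef_pos: [0.5636, 0.1613, 0.0342]
tcp_rot: [0.807, 0.59, -0.001, 0.0]
contact_force: [-3.9, -3.1, 5.0]
opening: 0.384
finger_force: 30.3
```

```bash
python3 st.py
```

```text
{'time': np.float64(16.85), 'eef_pos': array([0.5636, 0.1613, 0.0342]), 'contact_force': array([-3.8959, -3.0872,  4.9903]), 'wrist_torque': array([-0.467 ,  0.6024, -0.0173]), 'opening': np.float64(0.384), 'finger_force': np.float64(30.3261)} psi -17.61876698195994 -0.02379154844675213
```

Call:
move_arm(plan=[0,0,0,0,0,-2,26,0,0,0,0,0,0,26,0,0,0,0,0,0,26])

```text
time: 17.15
eef_pos: [0.5635, 0.1613, 0.0342]
tcp_rot: [0.817, 0.577, -0.002, 0.0]
contact_force: [-4.0, -3.8, 5.8]
opening: 0.38
finger_force: 29.7
```

```bash
python3 st.py
```

```text
{'time': np.float64(17.15), 'eef_pos': array([0.5635, 0.1613, 0.0342]), 'contact_force': array([-3.9872, -3.7931,  5.8175]), 'wrist_torque': array([-0.4848,  0.5626,  0.3166]), 'opening': np.float64(0.3805), 'finger_force': np.float64(29.7411)} psi -19.484218498719855 0.3653168398886919
```

Call:
move_arm(plan=[0,0,0,0,0,-2,26,0,0,0,0,0,0,26,0,0,0,0,0,0,26])

```text
time: 17.45
eef_pos: [0.5636, 0.1618, 0.0342]
tcp_rot: [0.827, 0.563, -0.001, 0.0]
contact_force: [-3.1, -1.5, 4.9]
opening: 0.375
finger_force: 29.7
```

```bash
python3 st.py
```

```text
{'time': np.float64(17.45), 'eef_pos': array([0.5636, 0.1618, 0.0342]), 'contact_force': array([-3.0566, -1.4698,  4.8808]), 'wrist_torque': array([-0.2193,  0.5534,  0.3608]), 'opening': np.float64(0.3754), 'finger_force': np.float64(29.6958)} psi -21.486743565848013 0.41969021782279015
```

Call:
move_arm(plan=[0,0,0,0,0,7,26,0,0,0.1,0,0,7,26,0,0,0.1,0,0,7,26,0,0,0.1,0,0,7,26,0,0,0.1,0,0,7,26,0,0,0.1,0,0,7,26,0,0,0.1,0,0,7,26,0,0,0.1,0,0,7,26,0,0,0.1,0,0,7,26,0,0,0.1,0,0,7,26,0,0,0.1,0,0,7,26,0,0,0,0,0,7,26])

```text
time: 18.65
eef_pos: [0.5659, 0.1626, 0.0353]
tcp_rot: [0.237, 0.972, 0.001, 0.002]
contact_force: [3.1, 1.3, 0.0]
opening: 0.377
finger_force: 31.7
```

Call:
move_arm(plan=[0,0,0,0,0,4,26,0,0,0,0,0,3,26,0,0,0,0,0,0,26,0,0,0,0,0,0,26])

```text
time: 19.05
eef_pos: [0.5659, 0.1628, 0.0354]
tcp_rot: [0.18, 0.984, 0.001, 0.002]
contact_force: [6.0, 3.9, -1.9]
opening: 0.381
finger_force: 30.9
```

```bash
python3 st.py; python3 - <<'E'
from h import *
s=get("scene");t=get("top"); 
C=np.array([.564,.162,.063]); M=np.radians(-24)
pr=lambda deg,r,z:(proj(s,C*[1,1,0]+[r*np.cos(np.radians(deg)),r*np.sin(np.radians(deg)),z])[0]-[275,145]+.5)*10
print("line at mark+90 (66..68):",pr(67,.014,.063),"centre",pr(0,0,.063))
a=cv2.resize(s["color"][145:200,275:347,::-1],None,fx=10,fy=10,interpolation=cv2.INTER_CUBIC)
cv2.imwrite("pics/f.png",a)
cv2.imwrite("pics/ov.png",s["color"][:,:,::-1])
E
```

```text
{'time': np.float64(19.05), 'eef_pos': array([0.5659, 0.1628, 0.0354]), 'contact_force': array([ 6.016 ,  3.9289, -1.8689]), 'wrist_torque': array([ 0.5522, -0.7355,  0.0683]), 'opening': np.float64(0.3813), 'finger_force': np.float64(30.94)} psi 69.24829164665249 0.044516518246382475
line at mark+90 (66..68): [399.85487345 227.22689975] centre [353.45633214 241.20209422]
```

View pics/f.png

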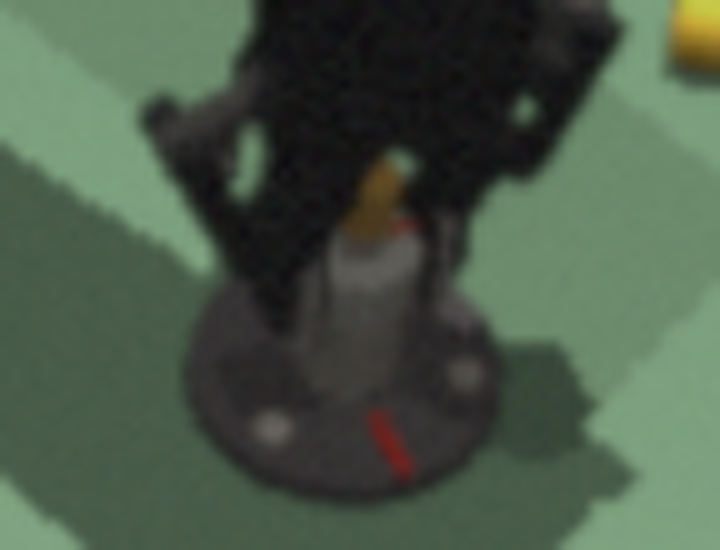

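The cap's red line is at (402,227), against a predicted (400,227) for exactly a quarter turn back. The brass head is standing between the fingers and the grip is holding, so I'll hand the job in.

```bash
python3 -c "
from plant import order
print(order.sign_off())"
```

```text
the job is handed in; nothing more can be done
None
```

The job is handed in: the arbor is seated in the stand, and the cap was screwed down until it hit the stop, then backed off a quarter turn and is still held in the gripper; I did not check the bystanders in a final picture, but nothing suggested the arm touched them.

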